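# Stir the coated nuts, cover them with the vented lid, lift off the outer lid

## Task

Take the stirring stick from its wooden holder and, starting on the far side of the tin (away from the robot), stir the chocolate-coated nuts once right round, anticlockwise seen from above, back to the far side; then stand the stick back in its holder. Lift the two nested lids together by the red knob and lower them onto the tin until they are seated, only then letting go of the knob, so that nothing drops; then lift the blue outer lid off alone, leaving the vented copper inner lid seated and undisturbed so that the nuts can set. Finish while still holding the outer lid, level and still in the air, at least 7 cm above the inner lid; all the nuts stay in the tin, and everything else on the table stays where it is.

Things in the scene. Friction and masses are not known exactly. Their poses are not given: they have to be found in the camera images.
- tin: Round open silver metal tin fixed to the table on a black rubber foot. Outer diameter 120 mm, height 75 mm, wall 4 mm, inner floor 5 mm above the table. Origin: centre of its underside, on the table; axes parallel to the world's. Six coated nuts start in a loose ring (centres 30 to 42 mm from the axis) on its floor; its middle is free at the start.
- nut0_center (a point): Centre of a brown chocolate-coated nut, a loose ball of 22 mm diameter, 12 g, on the floor of the tin.
- nut1_center (a point): Centre of a brown chocolate-coated nut, a loose ball of 22 mm diameter, 12 g, on the floor of the tin.
- nut2_center (a point): Centre of a brown chocolate-coated nut, a loose ball of 22 mm diameter, 12 g, on the floor of the tin.
- nut3_center (a point): Centre of a brown chocolate-coated nut, a loose ball of 22 mm diameter, 12 g, on the floor of the tin.
- nut4_center (a point): Centre of a brown chocolate-coated nut, a loose ball of 22 mm diameter, 12 g, on the floor of the tin.
- nut5_center (a point): Centre of a brown chocolate-coated nut, a loose ball of 22 mm diameter, 12 g, on the floor of the tin.
- holder: Fixed wooden block, 80 x 80 mm, 60 mm high, with one upright blind hole of 30 mm diameter, 50 mm deep, in the middle of its top; the stick stands in the hole. Origin: centre of its underside, on the table.
- holder_hole0 (a point): Centre of the mouth of the holder's hole, at the top face of the block (60 mm above the table).
- stick: Stirring stick: straight round wooden rod, 16 mm diameter, 170 mm long, 60 g, loose, yellow over the top 30 mm, standing upright in the holder's hole. Origin: centre of its lower end; z along the stick to its top. Gripped from above with the TCP 145 mm above the lower end it clears the tin's rim when the lower end is near the tin's floor.
- stick_tip (a point): Centre of the lower, flat end of the stick.
- stand: Fixed low dark steel dish, outer diameter 120 mm, wall 4 mm, height 30 mm, on whose rim the nested lids rest at the start. Origin: centre of its underside, on the table.
- inner_lid: Loose copper vented lid, 220 g +-30 %: disc 120 mm diameter, 5 mm thick; tapered plug below it (14 mm deep, 106 mm diameter under the disc, 92 mm at the bottom) drops into the tin's mouth with 3 mm play all round. Origin: centre of the disc's underside, which rests on the tin's rim (75 mm above the table when seated, 30 mm on the stand); z up.
- knob_top (a point): Top of the inner lid's central upright red knob, a round post of 20 mm diameter, 65 mm above the inner lid's origin. Its upper 32 mm stand clear above the outer lid's collar: grip it there. Lifting it carries both lids, as the outer one just rests on the inner one, unlatched.
- outer_lid: Loose blue lid, 200 g +-30 %, resting nested on the inner lid: plate 132 mm diameter, 4 mm thick, with a 5 mm skirt below its edge (inner diameter 126 mm) loosely round the inner lid's disc, and a 32 mm hole in the middle through which the red knob passes freely. Origin: centre of the plate's underside, 5 mm above the inner lid's origin while nested; z up.
- collar_top (a point): Centre of the top of the outer lid's black collar, an upright tube, outer diameter 44 mm, hole 32 mm, 24 mm high on the plate; its top is 28 mm above the outer lid's origin. The red knob stands in its middle and rises 32 mm above it while nested. Lifting the collar takes the outer lid only.
- figure: Loose squirrel figure of dark chocolate, about 80 mm wide and 110 mm high; bystander. Origin: centre of its underside.
- jar: Loose closed amber jar with white cap, 60 mm diameter, 90 mm high; bystander. Origin: centre of its underside.
- bowl: Loose small white bowl of hazelnuts, 84 mm diameter, 36 mm high; bystander. Origin: centre of its underside.
- spatula: Loose spatula about 200 mm long, lying flat across the far side; bystander. Origin: on its underside.
- tablet: Loose milk chocolate tablet, 90 x 90 x 10 mm; bystander. Origin: centre of its underside.
Not all that is in view belongs to the job. Of the things like the outer_lid, leave any that is pink; of the rest the smaller one is meant. What is shaped like the holder but turquoise is not meant.

How it is judged:
By the outcome, as a careful person would: the job done as asked, in the order asked, and still so for the second after the job is handed in, while the arm keeps its last pose, push and grip.
It also fails if it takes over 72 s, if anything falls off the work surface, if the arm or the gripper's body presses on something with over 40 N, if the wrist force passes 120 N, or if a joint passes its speed limit or range.

## Robot

A 7-joint arm with a two-finger parallel gripper is mounted at the origin on the work surface. World frame = base frame: x ahead of the robot, y to its left, z up, the work surface at z = 0. Lengths are in m, angles in rad, forces in N, time in s.
With the tool pointing down it reaches from about 0.4 to 0.85 m from the base axis. Payload 6.9 kg.
Tool frame: the origin (TCP) lies between the finger pads, 19 mm behind the fingertips; this is the grasp point; x points along the fingers, z is the direction in which the jaws open and shut, and the axes are right-handed (so a half turn about x gives the same grasp; the last joint's range is limited). The gripper opens to 85 mm and grips with 20 to 120 N. Pads are 22 mm wide; open, the fingers measure 114 mm over their backs; the gripper's body (76 mm by 85 mm) begins 54 mm behind the grasp point. The pads swing forward as they close: fully open they stand 13 mm farther back than shut.
Start: joints at [-1.19, 0.507, -0.238, 1.5, 0.126, 1.149, -0.155], TCP at [0.17, 0.601, 0.25] pointing down, gripper open.
Joint ranges: [-3.08, 3.08], [-0.24, 2.05], [-1.43, 1.35], [0, 2.5], [-1.52, 4.66], [0.17, 1.96], [-2.89, 2.89]. Speed limits (rad/s): [2.39, 2.39, 3.14, 3.14, 3.14, 3.14, 3.14].

## Interface

Orientations are given as [roll, pitch, yaw] about the fixed x, y, z axes, in that order (R = Rz(yaw) Ry(pitch) Rx(roll)).
In Python, from plant import telemetry, viewer, arm gives the robot as it stands.
- The arm moves only by the tool drive_tool, never from a script. Its arguments are lists of equal length, an entry for each row: "angular": the turn, a rotation vector about the tool's x, y, z in units of 30 degrees (1.0 is 30 degrees), a list of three; "dp": the shift along the tool's x, y, z in units of 25 cm (1.0 is 25 cm), a list of three; "jaw": the opening, from -1 (shut) to 1 (fully open), so that 0 is half open. In form: {"angular": [[rx, ry, rz], ...], "dp": [[dx, dy, dz], ...], "jaw": [jaw, ...]}. A call has exactly 8 rows; each row is the pose to reach, as a shift and turn from the pose commanded when the call began, along the tool's axes at that moment; what a row does not reach only later rows make up. A row lasts 1/10 s, in which the tool goes at most 50 mm and 8.59 degrees, less where a joint would pass 70% of its speed; a pose out of reach is approached as far as the arm can. A call with a number of a shift or a turn outside -1 to 1 is refused whole. A call with a gripper value outside its range is refused whole. The fingers move at their own pace and stop on an object; "squeeze" is the grip in N (left out, the last holds). Time passes only in rows, so rows that repeat a pose let the fingers close, or fill a call up. It gives the time, the measured TCP pose, the force and the opening at its end, in the units of the state.
- telemetry.observe(): the state, without advancing time (a new reading comes with each control period).
- viewer.read_camera(name): name is "scene" or "top" or "wrist"; returns the picture (400x640x3 uint8, red, green, blue); there is no depth.
- viewer.get_calibration(name): a dict with "K" (3x3 intrinsics, pixels), "pose" (4x4, takes a point from camera to world coordinates); the wrist camera has in their place "hand_eye" (4x4, takes a point from camera to tool coordinates, whose origin is the TCP and whose axes are the tool frame's). Camera axes: x right, y down, z forward; pixel columns grow to the right and rows downward; lengths in m; the calibration is good to about 2 mm. A picture is of the moment at which its call begins: read the wrist's pose just before it. get_calibration takes no time and is no camera call.
- arm.finish_job(): hands the job in, once; it reports no verdict.
The state is a dict: "time_s": time; "joint_pos": joint angles; "joint_vel": joint speeds; "tau": joint torques, N m; "eef_pos": TCP position; "tcp_rot": TCP orientation; "ft_force": force on the tool from outside, world axes, zero at the start; "torque": the same for the moment, N m; "width": opening from 0.0 (shut) to 1.0 (fully open).
Only numpy, scipy, OpenCV 4.12 (cv2) and the standard library are available. Lean on these libraries where they do the work, as an engineer would, in place of code of your own. Each camera call takes 0.05 s, during which the arm holds its last target. There are 200 camera calls.

## Working session

There is one attempt and no reset: what is moved stays moved. The work goes in short steps, Python scripts to look and compute and a tool call to move; the robot and the scene stay as the last step left them, time stands still between calls to the robot, and variables do not carry over. Pictures are saved under pics/ and viewed, about 8 in all and at most 12, crops included, and the job is handed in when it is done.

Besides the shell and the picture viewer there is one more tool, called after "Emit:" as name(argument=value, ...), one argument or row to a line, values as JSON. drive_tool: Moves the arm, as the interface text tells. Shifts and turns lie within -1 to 1; 1 stands for 25 cm of shift or 30 degrees of turn. Its arguments: {"type":"object","properties":{"angular":{"type":"array","items":{"type":"array","items":{"type":"number"}}},"dp":{"type":"array","items":{"type":"array","items":{"type":"number"}}},"jaw":{"type":"array","items":{"type":"number"}},"squeeze":{"type":"number"}},"required":["angular","dp","jaw"]}

```bash
mkdir -p pics; python3 - <<'E'
from plant import telemetry, viewer, arm
import cv2
s=telemetry.observe();print({k:s[k] for k in s})
for n in("scene","top"):
    im=viewer.read_camera(n);cv2.imwrite(f"pics/{n}0.png",im[...,::-1]);c=viewer.get_calibration(n);print(n,c["K"],c["pose"])
print(viewer.get_calibration("wrist"))
E
```

```text
{'time_s': 0.0, 'joint_pos': array([-1.18946911,  0.50833191, -0.23754374,  1.50113833,  0.12573308,
        1.14886542, -0.15479075]), 'joint_vel': array([-0.00072938,  0.00150834,  0.00011172, -0.00109337,  0.001742  ,
        0.00013543, -0.00148968]), 'tau': array([-1.79365484e-04, -6.20601511e+01, -2.18710184e+00, -2.49655724e+01,
        1.25627432e-02,  1.17960401e-02,  2.71087788e-05]), 'eef_pos': array([0.17016201, 0.60091246, 0.24913207]), 'tcp_rot': array([-3.11289954,  1.56904765, -1.81787311]), 'ft_force': array([ 0.09499542, -0.55642925,  0.07162065]), 'torque': array([-0.03714314,  0.05454963,  0.02783263]), 'width': 1.0010819617987723}
scene [[491.48453727   0.         316.3755949 ]
 [  0.         491.48453727 198.42190502]
 [  0.           0.           1.        ]] [[ 0.61296569  0.56796597 -0.54926107  1.10449593]
 [ 0.78994707 -0.42643996  0.4406048  -0.52786283]
 [ 0.01602166 -0.70396279 -0.71005612  0.90025505]
 [ 0.          0.          0.          1.        ]]
top [[403.79120636   0.         322.08527658]
 [  0.         403.79120636 200.57966578]
 [  0.           0.           1.        ]] [[-0.01303761 -0.99347514  0.11330125  0.37728171]
 [-0.99953173  0.01608569  0.02603002 -0.02970167]
 [-0.0276827  -0.11290882 -0.99321965  1.09087545]
 [ 0.          0.          0.          1.        ]]
{'K': array([[315.90831039,   0.        , 312.95844518],
       [  0.        , 315.90831039, 200.22894156],
       [  0.        ,   0.        ,   1.        ]]), 'hand_eye': array([[-1.03177206e-03, -2.83650011e-01,  9.58927321e-01,
        -1.23878293e-01],
       [ 1.03626853e-03, -9.58927620e-01, -2.83648985e-01,
         7.31614739e-02],
       [ 9.99998931e-01,  7.01045104e-04,  1.28333230e-03,
        -1.56823324e-04],
       [ 0.00000000e+00,  0.00000000e+00,  0.00000000e+00,
         1.00000000e+00]])}
```

View pics/scene0.png

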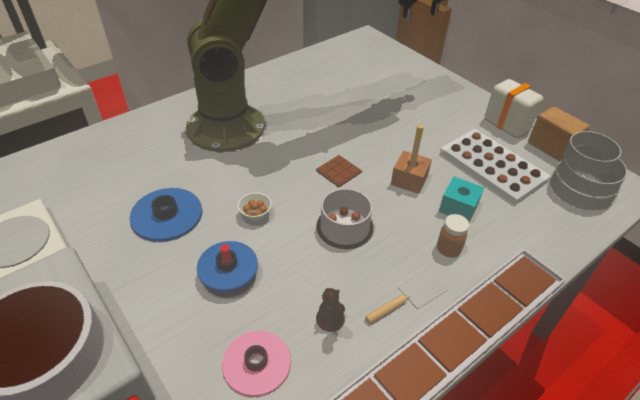

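View pics/top0.png

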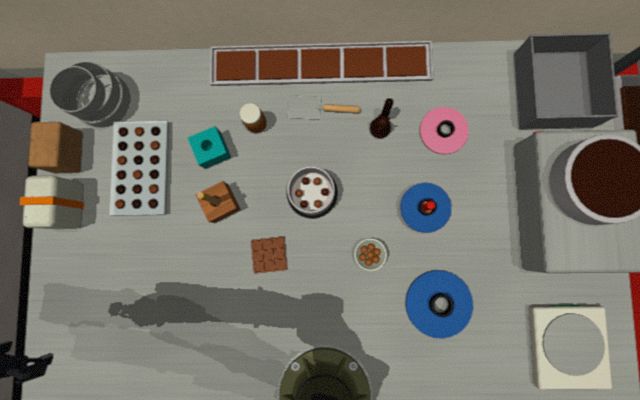

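The scene view shows the tin around (345,218), holder with stick (412,165), lids on stand (227,262). The top view shows tin (312,191), holder (217,201), nested lids (427,207) and the large blue lid (438,303), which is to be left. Next I'll enlarge the relevant parts.

```bash
cat > h.py <<'E'
import numpy as np,cv2
from scipy.spatial.transform import Rotation as R
from plant import telemetry, viewer, arm
def pix2w(n,u,v,z,pose=None):
    c=viewer.get_calibration(n);P=c["pose"] if pose is None else pose@c["hand_eye"]
    d=P[:3,:3]@np.linalg.inv(c["K"])@[u,v,1];o=P[:3,3]
    return (o+d*(z-o[2])/d[2])
def w2pix(n,p,pose=None):
    c=viewer.get_calibration(n);P=c["pose"] if pose is None else pose@c["hand_eye"]
    q=c["K"]@(P[:3,:3].T@(np.array(p,float)-P[:3,3]));return q[:2]/q[2]
def tool():
    s=telemetry.observe();T=np.eye(4);T[:3,:3]=R.from_euler('xyz',s['tcp_rot']).as_matrix();T[:3,3]=s['eef_pos'];return s,T
E
python3 - <<'E'
from h import *
s,T=tool();print(T.round(4))
im=cv2.imread('pics/top0.png')
a=[cv2.resize(im[y-35:y+35,x-35:x+35],(390,390),interpolation=cv2.INTER_CUBIC) for x,y in((217,201),(312,191))]
x,y=427,207
cv2.imwrite('pics/crop0.png',np.hstack(a))
hsv=cv2.cvtColor(im,cv2.COLOR_BGR2HSV)
m=cv2.inRange(hsv,(100,120,60),(125,255,255));m[:, :380]=0;m[255:]=0
(p,r,_)=cv2.minAreaRect(cv2.findNonZero(m));print('blue',p,r,pix2w('top',*p,0.039))
m=cv2.inRange(hsv,(0,180,120),(6,255,255))[190:225,405:450];q=cv2.findNonZero(m).reshape(-1,2).mean(0)+[405,190];print('red',q,pix2w('top',*q,0.09))
for n,u,v,z in(('tin',312,191,.075),('holder',217,201,.06)):print(n,pix2w('top',u,v,z))
E
```

```text
[[-4.000e-04 -9.622e-01  2.723e-01  1.701e-01]
 [-1.500e-03  2.723e-01  9.622e-01  6.010e-01]
 [-1.000e+00 -0.000e+00 -1.500e-03  2.493e-01]
 [ 0.000e+00  0.000e+00  0.000e+00  1.000e+00]]
blue (425.5, 207.0) (48.0, 49.0) [ 0.47612437 -0.27081387  0.039     ]
red [430.26923077 204.65384615] [ 0.47697626 -0.27108732  0.09      ]
tin [0.51808537 0.02224225 0.075     ]
holder [0.49818947 0.2694539  0.06      ]
```

View pics/crop0.png

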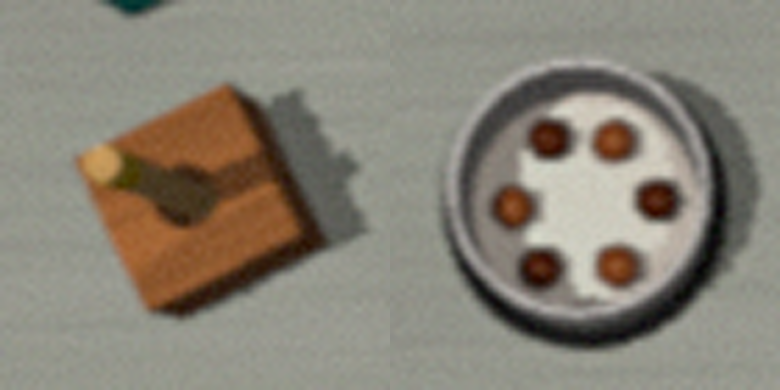

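The crop shows: hole mouth at about (187,194), stick top (102,163), tin rim centre (191,190) in its own half.

```bash
python3 - <<'E'
from h import *
s,T=tool()
f=lambda cx,cy,x,y:(x-35+(cx+.5)/5.571-.5,y-35+(cy+.5)/5.571-.5)
print('hole',pix2w('top',*f(187,194,217,201),.06),'sticktop',pix2w('top',*f(102,163,217,201),.18),'tin',pix2w('top',*f(191.5,189.5,312,191),.075))
for n,p in (('sticktop',pix2w('scene',418,128,.18)),('tin',pix2w('scene',346.5,210,.075))):print(n,p)
d=np.array([.23,-.24,.0]);print((T[:3,:3].T@d/.25).round(3))
E
```

```text
hole [0.49979771 0.27428958 0.06      ] sticktop [0.49896215 0.27439712 0.18      ] tin [0.52170894 0.02484206 0.075     ]
sticktop [0.5054707 0.2627298 0.18     ]
tin [0.53779117 0.01685431 0.075     ]
[ 1.000e-03 -1.147e+00 -6.730e-01]
```

Emit:
drive_tool(
  angular=[
    [-0.1,0,0],
    [-0.2,0,0],
    [-0.3,0,0],
    [-0.4,0,0],
    [-0.5,0,0],
    [-0.526,0,0],
    [-0.526,0,0],
    [-0.526,0,0],
  ],
  dp=[
    [0,-0.13,-0.08],
    [0,-0.26,-0.16],
    [0,-0.39,-0.25],
    [0,-0.52,-0.33],
    [0,-0.65,-0.41],
    [0,-0.78,-0.49],
    [0,-0.86,-0.54],
    [0,-0.91,-0.574],
  ],
  jaw=[1,1,1,1,1,1,1,1],
  squeeze=60,
)

```text
time_s: 0.9
eef_pos: [0.3516, 0.3992, 0.2497]
tcp_rot: [-3.097, 1.57, -1.53]
ft_force: [0.2, -0.0, 0.6]
width: 1.004
```

Emit:
drive_tool(
  angular=[
    [0,0,0],
    [0,0,0],
    [0,0,0],
    [0,0,0],
    [0,0,0],
    [0,0,0],
    [0,0,0],
    [0,0,0],
  ],
  dp=[
    [0,-0.1,-0.08],
    [0,-0.2,-0.17],
    [0,-0.3,-0.25],
    [0,-0.4,-0.33],
    [0,-0.5,-0.42],
    [0,-0.56,-0.47],
    [0,-0.592,-0.5],
    [0,-0.592,-0.5],
  ],
  jaw=[1,1,1,1,1,1,1,1],
)

```text
time_s: 1.7
eef_pos: [0.4985, 0.2757, 0.2496]
tcp_rot: [2.218, 1.57, -2.497]
ft_force: [0.4, 0.3, 0.2]
width: 1.002
```

```bash
python3 - <<'E'
from h import *
s,T=tool();print(T.round(4),s['joint_pos'].round(2))
im=viewer.read_camera('wrist');im=cv2.cvtColor(im,cv2.COLOR_RGB2BGR)
for p in((.4995,.2743,.06),(.4995,.2743,.18)):
    print(w2pix('wrist',p,T))
cv2.imwrite('pics/w1.png',im)
E
```

```text
[[-5.000e-04 -1.000e+00  1.900e-03  4.985e-01]
 [-3.000e-04  1.900e-03  1.000e+00  2.757e-01]
 [-1.000e+00  5.000e-04 -3.000e-04  2.496e-01]
 [ 0.000e+00  0.000e+00  0.000e+00  1.000e+00]] [-0.4   0.42 -0.23  1.65  0.1   1.08  0.92]
[311.161498 182.767461]
[310.25423618 225.05414825]
```

View pics/w1.png

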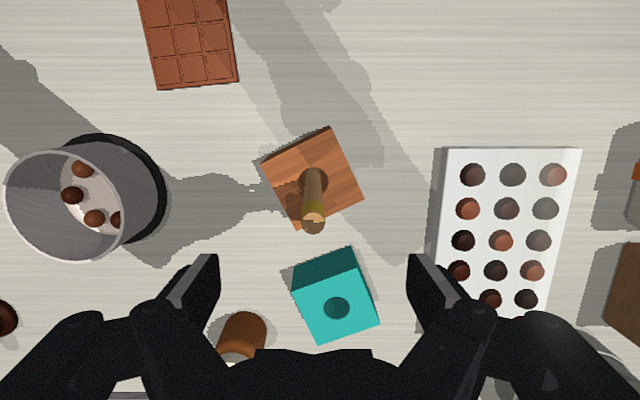

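The wrist view shows the stick top at (314,223) and hole at (314,182), within 1–3 mm of my estimate. The tin is at left. I'll descend and grip.

Emit:
drive_tool(
  angular=[
    [0,0,0],
    [0,0,0],
    [0,0,0],
    [0,0,0],
    [0,0,0],
    [0,0,0],
    [0,0,0],
    [0,0,0],
  ],
  dp=[
    [0.08,0,0.005],
    [0.16,0,0.005],
    [0.24,0,0.005],
    [0.32,0,0.005],
    [0.36,0,0.005],
    [0.378,0,0.005],
    [0.378,0,0.005],
    [0.378,0,0.005],
  ],
  jaw=[1,1,1,1,1,1,1,1],
)

```text
time_s: 2.55
eef_pos: [0.4981, 0.2781, 0.1563]
tcp_rot: [-0.896, 1.57, 0.675]
ft_force: [0.5, 0.0, 0.2]
width: 1.001
```

Emit:
drive_tool(
  angular=[
    [0,0,0],
    [0,0,0],
    [0,0,0],
    [0,0,0],
    [0,0,0],
    [0,0,0],
    [0,0,0],
    [0,0,0],
  ],
  dp=[
    [0,0,0],
    [0,0,0],
    [0,0,0],
    [0,0,0],
    [0,0,0],
    [0,0,0],
    [0,0,0],
    [0,0,0],
  ],
  jaw=[0.4,0,-0.4,-0.7,-1,-1,-1,-1],
)

```text
time_s: 3.35
eef_pos: [0.4981, 0.2771, 0.1557]
tcp_rot: [-2.706, 1.57, -1.136]
ft_force: [-0.3, -1.5, 3.9]
width: 0.17
```

Emit:
drive_tool(
  angular=[
    [0,0,0],
    [0,0,0],
    [0,0,0],
    [0,0,0],
    [0,0,0],
    [0,0,0],
    [0,0,0],
    [0,0,0],
  ],
  dp=[
    [-0.03,0,0],
    [-0.1,0,0],
    [-0.17,0,0],
    [-0.24,0,0],
    [-0.31,0,0],
    [-0.37,0,0],
    [-0.4,0,0],
    [-0.4,0,0],
  ],
  jaw=[-1,-1,-1,-1,-1,-1,-1,-1],
)

```text
time_s: 4.15
eef_pos: [0.4982, 0.2781, 0.2565]
tcp_rot: [-0.845, 1.569, 0.725]
ft_force: [-0.1, 0.3, -0.7]
width: 0.173
```

Emit:
drive_tool(
  angular=[
    [0,0,0],
    [0,0,0],
    [0,0,0],
    [0,0,0],
    [0,0,0],
    [0,0,0],
    [0,0,0],
    [0,0,0],
  ],
  dp=[
    [0,0,-0.06],
    [0,0,-0.16],
    [0,-0.02,-0.26],
    [0,-0.04,-0.36],
    [0,-0.06,-0.46],
    [0,-0.06,-0.54],
    [0,-0.06,-0.6],
    [0,-0.06,-0.6],
  ],
  jaw=[-1,-1,-1,-1,-1,-1,-1,-1],
)

```text
time_s: 4.95
eef_pos: [0.5127, 0.1244, 0.2549]
tcp_rot: [2.522, 1.569, -2.195]
ft_force: [-0.2, -0.1, -1.0]
width: 0.169
```

```bash
python3 - <<'E'
from h import *
s,T=tool();print(T.round(4),s['joint_pos'].round(2))
im=cv2.cvtColor(viewer.read_camera('wrist'),cv2.COLOR_RGB2BGR)
t=T[:3,3];tip=t+[0,0,-.145];print('tip pred',w2pix('wrist',tip,T))
c=np.array([.5205,.0245,0])
for r,z in((.06,.075),):
    for a in np.arange(0,360,30):
        q=w2pix('wrist',c+[r*np.cos(np.radians(a)),r*np.sin(np.radians(a)),z],T);cv2.circle(im,tuple(int(round(v)) for v in q),2,(0,255,0),-1)
cv2.imwrite('pics/w2.png',im)
E
```

```text
[[-0.0012 -1.      0.0044  0.5127]
 [-0.0017  0.0044  1.      0.1244]
 [-1.      0.0012 -0.0017  0.2549]
 [ 0.      0.      0.      1.    ]] [-0.15  0.35 -0.2   1.75  0.08  1.05  1.2 ]
tip pred [312.70809168 193.40816095]
```

View pics/w2.png

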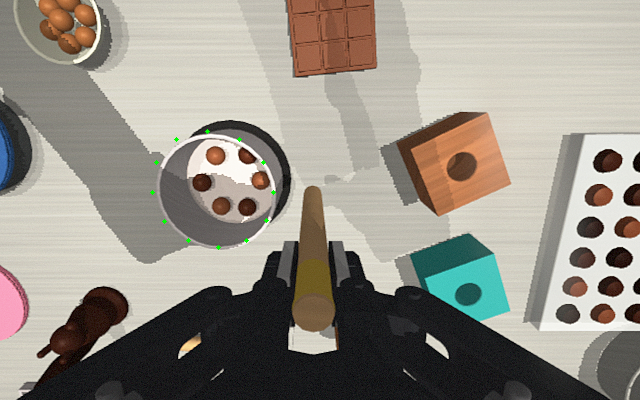

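The wrist view shows the stick held upright with its tip at about (313,190). The rim runs from 157 to 278 horizontally and 135 to 248 vertically, so it sits about +4 px right and +2 px down of my overlay. That puts the tin near (0.522, 0.028).

Emit:
drive_tool(
  angular=[
    [0,0,0],
    [0,0,0],
    [0,0,0],
    [0,0,0],
    [0,0,0],
    [0,0,0],
    [0,0,0],
    [0,0,0],
  ],
  dp=[
    [0,-0.01,-0.06],
    [0,-0.02,-0.14],
    [0,-0.03,-0.22],
    [0,-0.037,-0.3],
    [0,-0.037,-0.36],
    [0,-0.037,-0.386],
    [0,-0.037,-0.386],
    [0,-0.037,-0.386],
  ],
  jaw=[-1,-1,-1,-1,-1,-1,-1,-1],
)

```text
time_s: 5.8
eef_pos: [0.5221, 0.0325, 0.2554]
tcp_rot: [0.042, 1.57, 1.614]
ft_force: [-0.1, 0.6, -0.5]
width: 0.168
```

Emit:
drive_tool(
  angular=[
    [0,0,0],
    [0,0,0],
    [0,0,0],
    [0,0,0],
    [0,0,0],
    [0,0,0],
    [0,0,0],
    [0,0,0],
  ],
  dp=[
    [0.05,0,0],
    [0.12,0,0],
    [0.19,0,0],
    [0.26,0,0],
    [0.33,0,0],
    [0.37,0,0],
    [0.39,0,0],
    [0.394,0,0],
  ],
  jaw=[-1,-1,-1,-1,-1,-1,-1,-1],
)

```text
time_s: 6.6
eef_pos: [0.5221, 0.0316, 0.1568]
tcp_rot: [1.18, 1.57, 2.751]
ft_force: [0.5, 0.8, 0.3]
width: 0.175
```

Emit:
drive_tool(
  angular=[
    [0,0,0],
    [0,0,0],
    [0,0,0],
    [0,0,0],
    [0,0,0],
    [0,0,0],
    [0,0,0],
    [0,0,0],
  ],
  dp=[
    [0,-0.02,0],
    [0,-0.04,0],
    [0,-0.06,0],
    [0,-0.08,0],
    [0,-0.1,0],
    [0,-0.12,0],
    [0,-0.132,0],
    [0,-0.132,0],
  ],
  jaw=[-1,-1,-1,-1,-1,-1,-1,-1],
)

```text
time_s: 7.4
eef_pos: [0.5551, 0.0306, 0.1567]
tcp_rot: [2.107, 1.57, -2.606]
ft_force: [-0.5, -1.0, 0.0]
width: 0.166
```

Emit:
drive_tool(
  angular=[
    [0,0,0],
    [0,0,0],
    [0,0,0],
    [0,0,0],
    [0,0,0],
    [0,0,0],
    [0,0,0],
    [0,0,0],
  ],
  dp=[
    [0,0.0025,0.0258],
    [0,0.01,0.0505],
    [0,0.0223,0.0733],
    [0,0.0387,0.0933],
    [0,0.0586,0.1097],
    [0,0.0814,0.122],
    [0,0.1063,0.1295],
    [0,0.132,0.132],
  ],
  jaw=[-1,-1,-1,-1,-1,-1,-1,-1],
)

```text
time_s: 8.2
eef_pos: [0.5242, 0.0643, 0.1579]
tcp_rot: [-1.498, 1.565, 0.073]
ft_force: [4.1, -2.6, 0.1]
width: 0.172
```

Emit:
drive_tool(
  angular=[
    [0,0,0],
    [0,0,0],
    [0,0,0],
    [0,0,0],
    [0,0,0],
    [0,0,0],
    [0,0,0],
    [0,0,0],
  ],
  dp=[
    [0,0.0258,-0.0025],
    [0,0.0505,-0.01],
    [0,0.0733,-0.0223],
    [0,0.0933,-0.0387],
    [0,0.1097,-0.0586],
    [0,0.122,-0.0814],
    [0,0.1295,-0.1063],
    [0,0.132,-0.132],
  ],
  jaw=[-1,-1,-1,-1,-1,-1,-1,-1],
)

```text
time_s: 9.0
eef_pos: [0.4885, 0.0311, 0.1569]
tcp_rot: [0.943, 1.57, 2.514]
ft_force: [-0.5, -0.7, -0.6]
width: 0.167
```

Emit:
drive_tool(
  angular=[
    [0,0,0],
    [0,0,0],
    [0,0,0],
    [0,0,0],
    [0,0,0],
    [0,0,0],
    [0,0,0],
    [0,0,0],
  ],
  dp=[
    [0,-0.0025,-0.0258],
    [0,-0.01,-0.0505],
    [0,-0.0223,-0.0733],
    [0,-0.0387,-0.0933],
    [0,-0.0586,-0.1097],
    [0,-0.0814,-0.122],
    [0,-0.1063,-0.1295],
    [0,-0.132,-0.132],
  ],
  jaw=[-1,-1,-1,-1,-1,-1,-1,-1],
)

```text
time_s: 9.8
eef_pos: [0.5216, -0.0012, 0.1567]
tcp_rot: [1.126, 1.568, 2.696]
ft_force: [-4.3, 3.6, 0.3]
width: 0.172
```

Emit:
drive_tool(
  angular=[
    [0,0,0],
    [0,0,0],
    [0,0,0],
    [0,0,0],
    [0,0,0],
    [0,0,0],
    [0,0,0],
    [0,0,0],
  ],
  dp=[
    [0,-0.0258,0.0025],
    [0,-0.0505,0.01],
    [0,-0.0733,0.0223],
    [0,-0.0933,0.0387],
    [0,-0.1097,0.0586],
    [0,-0.122,0.0814],
    [0,-0.1295,0.1063],
    [0,-0.132,0.132],
  ],
  jaw=[-1,-1,-1,-1,-1,-1,-1,-1],
)

```text
time_s: 10.6
eef_pos: [0.554, 0.0314, 0.1564]
tcp_rot: [1.654, 1.568, -3.059]
ft_force: [-5.3, 1.1, -0.6]
width: 0.168
```

Emit:
drive_tool(
  angular=[
    [0,0,0],
    [0,0,0],
    [0,0,0],
    [0,0,0],
    [0,0,0],
    [0,0,0],
    [0,0,0],
    [0,0,0],
  ],
  dp=[
    [0,0.002,0.018],
    [0,0.002,0.018],
    [0,0.002,0.018],
    [-0.02,0.002,0.018],
    [-0.07,0.002,0.018],
    [-0.14,0.002,0.018],
    [-0.21,0.002,0.018],
    [-0.26,0.002,0.018],
  ],
  jaw=[-1,-1,-1,-1,-1,-1,-1,-1],
)

```text
time_s: 11.4
eef_pos: [0.5574, 0.035, 0.2253]
tcp_rot: [-1.57, 1.563, -0.001]
ft_force: [0.8, -0.5, -1.1]
width: 0.174
```

Emit:
drive_tool(
  angular=[
    [0,0,0],
    [0,0,0],
    [0,0,0],
    [0,0,0],
    [0,0,0],
    [0,0,0],
    [0,0,0],
    [0,0,0],
  ],
  dp=[
    [-0.07,0,0],
    [-0.13,0,0],
    [-0.14,0.02,0.1],
    [-0.14,0.05,0.22],
    [-0.14,0.08,0.34],
    [-0.14,0.1,0.45],
    [-0.14,0.12,0.55],
    [-0.14,0.12,0.6],
  ],
  jaw=[-1,-1,-1,-1,-1,-1,-1,-1],
)

```text
time_s: 12.2
eef_pos: [0.5258, 0.1883, 0.2591]
tcp_rot: [-1.091, 1.565, 0.482]
ft_force: [-0.7, -0.6, 0.4]
width: 0.167
```

```bash
python3 - <<'E'
from h import *
s,T=tool();print(T.round(4))
im=cv2.cvtColor(viewer.read_camera('wrist'),cv2.COLOR_RGB2BGR)
tip=T[:3,3]+T[:3,0]*.1457;print('tip',tip,w2pix('wrist',tip,T),w2pix('wrist',(.498,.277,.06),T))
cv2.imwrite('pics/w3.png',im)
E
```

```text
[[ 0.0051 -1.     -0.002   0.5258]
 [ 0.0027 -0.002   1.      0.1883]
 [-1.     -0.0051  0.0026  0.2591]
 [ 0.      0.      0.      1.    ]]
tip [0.52651334 0.18866597 0.11339337] [312.42419517 193.00607851] [398.92030912 152.29589742]
```

View pics/w3.png

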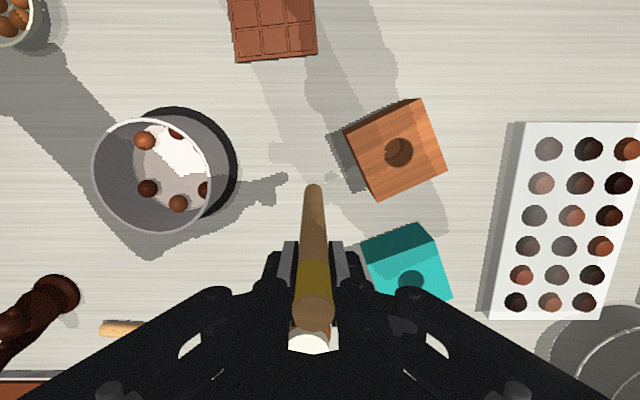

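The wrist view shows the nuts moved, all inside the tin, the stick straight, and the hole at (398,152) as predicted. I'll return the stick.

Emit:
drive_tool(
  angular=[
    [0,0,0],
    [0,0,0],
    [0,0,0],
    [0,0,0],
    [0,0,0],
    [0,0,0],
    [0,0,0],
    [0,0,0],
  ],
  dp=[
    [0,0.02,0.08],
    [0,0.04,0.16],
    [0,0.07,0.24],
    [0,0.09,0.31],
    [0,0.111,0.355],
    [0,0.111,0.355],
    [0,0.111,0.355],
    [0,0.111,0.355],
  ],
  jaw=[-1,-1,-1,-1,-1,-1,-1,-1],
)

```text
time_s: 13.05
eef_pos: [0.4978, 0.2727, 0.257]
tcp_rot: [-2.54, 1.57, -0.972]
ft_force: [-0.0, 0.2, 0.6]
width: 0.174
```

Emit:
drive_tool(
  angular=[
    [0,0,0],
    [0,0,0],
    [0,0,0],
    [0,0,0],
    [0,0,0],
    [0,0,0],
    [0,0,0],
    [0,0,0],
  ],
  dp=[
    [0.04,0,0],
    [0.1,0,0],
    [0.16,0,0],
    [0.22,0,0],
    [0.28,0,0],
    [0.33,0,0],
    [0.36,0,0],
    [0.38,0,0],
  ],
  jaw=[-1,-1,-1,-1,-1,-1,-1,-1],
)

```text
time_s: 13.85
eef_pos: [0.497, 0.2739, 0.1612]
tcp_rot: [2.188, 1.57, -2.526]
ft_force: [0.7, 0.8, 0.3]
width: 0.17
```

Emit:
drive_tool(
  angular=[
    [0,0,0],
    [0,0,0],
    [0,0,0],
    [0,0,0],
    [0,0,0],
    [0,0,0],
    [0,0,0],
    [0,0,0],
  ],
  dp=[
    [0.005,0,0.006],
    [0.01,0,0.01],
    [0.018,0,0.01],
    [0.018,0,0.01],
    [0.018,0,0.01],
    [0.018,0,0.01],
    [0.018,0,0.01],
    [0.018,0,0.01],
  ],
  jaw=[-1,-1,-1,-1,-0.6,-0.3,0,0.4],
)

```text
time_s: 14.65
eef_pos: [0.4971, 0.2768, 0.1576]
tcp_rot: [-1.141, 1.571, 0.43]
ft_force: [-0.1, 0.7, -0.3]
width: 0.656
```

Emit:
drive_tool(
  angular=[
    [0,0,0],
    [0,0,0],
    [0,0,0],
    [0,0,0],
    [0,0,0],
    [0,0,0],
    [0,0,0],
    [0,0,0],
  ],
  dp=[
    [0,0,0],
    [-0.03,0,0],
    [-0.08,0,0],
    [-0.15,0,0],
    [-0.22,0,0],
    [-0.3,0,0],
    [-0.38,0,0],
    [-0.4,0,0],
  ],
  jaw=[1,1,1,1,1,1,1,1],
)

```text
time_s: 15.45
eef_pos: [0.4979, 0.2775, 0.2608]
tcp_rot: [-1.028, 1.566, 0.542]
ft_force: [0.1, 0.4, -0.5]
width: 0.997
```

```bash
python3 - <<'E'
from h import *
s,T=tool();print(T.round(4))
im=cv2.cvtColor(viewer.read_camera('wrist'),cv2.COLOR_RGB2BGR)
t=cv2.cvtColor(viewer.read_camera('top'),cv2.COLOR_RGB2BGR)
print(w2pix('wrist',(.498,.277,.18),T))
cv2.imwrite('pics/w4.png',im[100:300,200:500]);cv2.imwrite('pics/top1.png',t)
E
```

```text
[[ 4.200e-03 -1.000e+00  4.000e-04  4.979e-01]
 [ 2.500e-03  4.000e-04  1.000e+00  2.775e-01]
 [-1.000e+00 -4.200e-03  2.500e-03  2.608e-01]
 [ 0.000e+00  0.000e+00  0.000e+00  1.000e+00]]
[311.3547842  217.47511749]
```

View pics/w4.png

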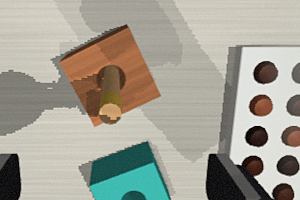

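The stick stands upright in its hole, with its top at crop (111,115). Next, the lids.

Emit:
drive_tool(
  angular=[
    [0,0,0],
    [0,0,0],
    [0,0,0],
    [0,0,0],
    [0,0,0],
    [0,0,0],
    [0,0,0],
    [0,0,0],
  ],
  dp=[
    [0,0,-0.06],
    [0,0,-0.16],
    [0,0,-0.28],
    [0,0,-0.4],
    [0,0,-0.52],
    [0,0,-0.64],
    [0,0,-0.76],
    [0,0,-0.88],
  ],
  jaw=[1,1,1,1,1,1,1,1],
)

```text
time_s: 16.35
eef_pos: [0.4958, 0.0542, 0.2564]
tcp_rot: [1.923, 1.569, -2.791]
ft_force: [1.0, -0.2, -0.3]
width: 1.0
```

Emit:
drive_tool(
  angular=[
    [0,0,0],
    [0,0,0],
    [0,0,0],
    [0,0,0],
    [0,0,0],
    [0,0,0],
    [0,0,0],
    [0,0,0],
  ],
  dp=[
    [0,0.01,-0.12],
    [0,0.02,-0.24],
    [0,0.03,-0.36],
    [0,0.04,-0.48],
    [0,0.05,-0.6],
    [0,0.06,-0.72],
    [0,0.07,-0.82],
    [0,0.086,-0.9],
  ],
  jaw=[1,1,1,1,1,1,1,1],
)

```text
time_s: 17.15
eef_pos: [0.4736, -0.1708, 0.2563]
tcp_rot: [1.627, 1.568, -3.088]
ft_force: [0.0, -0.6, -0.8]
width: 0.998
```

Emit:
drive_tool(
  angular=[
    [0,0,0],
    [0,0,0],
    [0,0,0],
    [0,0,0],
    [0,0,0],
    [0,0,0],
    [0,0,0],
    [0,0,0],
  ],
  dp=[
    [0,0,-0.08],
    [0,0,-0.16],
    [0,0,-0.24],
    [0,0,-0.32],
    [0,0,-0.38],
    [0,0,-0.4],
    [0,0,-0.4],
    [0,0,-0.4],
  ],
  jaw=[1,1,1,1,1,1,1,1],
)

```text
time_s: 17.95
eef_pos: [0.4752, -0.2673, 0.2573]
tcp_rot: [0.478, 1.57, 2.05]
ft_force: [-0.4, 0.5, 0.4]
width: 1.001
```

```bash
python3 - <<'E'
from h import *
s,T=tool();print(T.round(4),s['joint_pos'].round(2))
im=cv2.cvtColor(viewer.read_camera('wrist'),cv2.COLOR_RGB2BGR)
print(w2pix('wrist',(.4765,-.268,.095),T))
cv2.imwrite('pics/w5.png',im)
E
```

```text
[[-4.000e-04 -1.000e+00 -4.000e-04  4.752e-01]
 [ 8.000e-04 -4.000e-04  1.000e+00 -2.673e-01]
 [-1.000e+00  4.000e-04  8.000e-04  2.573e-01]
 [ 0.000e+00  0.000e+00  0.000e+00  1.000e+00]] [ 0.5   0.37 -0.04  1.7   0.02  1.07  2.02]
[311.54668452 189.7794744 ]
```

View pics/w5.png

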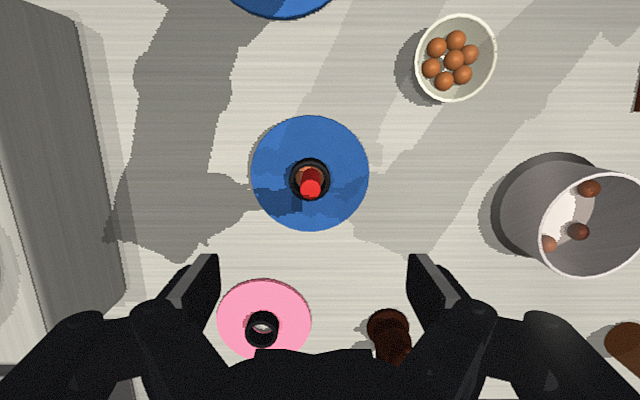

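The knob top is at (311,190), matching the prediction (0.4765, -0.268). I'll descend and grip.

Emit:
drive_tool(
  angular=[
    [0,0,0],
    [0,0,0],
    [0,0,0],
    [0,0,0],
    [0,0,0],
    [0,0,0],
    [0,0,0],
    [0,0,0],
  ],
  dp=[
    [0.1,-0.004,0],
    [0.22,-0.004,0],
    [0.34,-0.004,0],
    [0.46,-0.004,0],
    [0.56,-0.004,0],
    [0.63,-0.004,0],
    [0.67,-0.004,0],
    [0.68,-0.004,0],
  ],
  jaw=[1,1,1,1,1,1,1,1],
)

```text
time_s: 18.8
eef_pos: [0.4761, -0.2673, 0.0867]
tcp_rot: [0.934, 1.569, 2.506]
ft_force: [-0.3, 0.3, 0.4]
width: 1.001
```

Emit:
drive_tool(
  angular=[
    [0,0,0],
    [0,0,0],
    [0,0,0],
    [0,0,0],
    [0,0,0],
    [0,0,0],
    [0,0,0],
    [0,0,0],
  ],
  dp=[
    [0,0,0],
    [0,0,0],
    [0,0,0],
    [0,0,0],
    [0,0,0],
    [0,0,0],
    [0,0,0],
    [0,0,0],
  ],
  jaw=[0.6,0.2,-0.2,-0.4,-0.6,-0.8,-1,-1],
  squeeze=70,
)

```text
time_s: 19.6
eef_pos: [0.4766, -0.2687, 0.0884]
tcp_rot: [-2.222, 1.569, -0.652]
ft_force: [-1.2, -0.9, 4.6]
width: 0.207
```

Emit:
drive_tool(
  angular=[
    [0,0,0],
    [0,0,0],
    [0,0,0],
    [0,0,0],
    [0,0,0],
    [0,0,0],
    [0,0,0],
    [0,0,0],
  ],
  dp=[
    [-0.02,0,0],
    [-0.06,0,0],
    [-0.13,0,0],
    [-0.21,0,0],
    [-0.3,0,0],
    [-0.38,0,0],
    [-0.43,0,0],
    [-0.45,0,0],
  ],
  jaw=[-1,-1,-1,-1,-1,-1,-1,-1],
)

```text
time_s: 20.4
eef_pos: [0.4765, -0.2683, 0.2016]
tcp_rot: [-2.017, 1.569, -0.446]
ft_force: [-1.5, -0.9, -5.8]
width: 0.21
```

Emit:
drive_tool(
  angular=[
    [0,0,0],
    [0,0,0],
    [0,0,0],
    [0,0,0],
    [0,0,0],
    [0,0,0],
    [0,0,0],
    [0,0,0],
  ],
  dp=[
    [0,-0.01,0.03],
    [0,-0.02,0.1],
    [0,-0.04,0.19],
    [0,-0.06,0.29],
    [0,-0.08,0.39],
    [0,-0.1,0.48],
    [0,-0.12,0.55],
    [0,-0.12,0.6],
  ],
  jaw=[-1,-1,-1,-1,-1,-1,-1,-1],
)

```text
time_s: 21.2
eef_pos: [0.5064, -0.1157, 0.1991]
tcp_rot: [0.851, 1.569, 2.424]
ft_force: [-0.5, -0.0, -5.6]
width: 0.208
```

```bash
python3 - <<'E'
from h import *
s,T=tool();print(T.round(4),s['ft_force'],s['width'])
im=cv2.cvtColor(viewer.read_camera('wrist'),cv2.COLOR_RGB2BGR)
c=np.array([.522,.030,.075])
for a in np.arange(0,360,20):
    q=w2pix('wrist',c+[.06*np.cos(np.radians(a)),.06*np.sin(np.radians(a)),0],T);cv2.circle(im,tuple(int(round(v)) for v in q),1,(0,255,0),-1)
cv2.imwrite('pics/w6.png',im)
E
```

```text
[[-0.0014 -1.     -0.002   0.5064]
 [ 0.0012 -0.002   1.     -0.1157]
 [-1.      0.0014  0.0012  0.1991]
 [ 0.      0.      0.      1.    ]] [-0.54266524 -0.00864251 -5.63446263] 0.20771446603140237
```

View pics/w6.png

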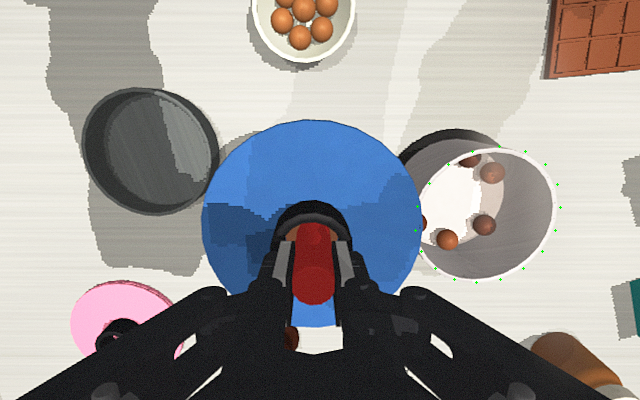

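The wrist view shows both lids hanging level. The rim's right edge is about 4 px left of my overlay (556 vs 560), so the tin is at about (0.5215, 0.0275).

Emit:
drive_tool(
  angular=[
    [0,0,0],
    [0,0,0],
    [0,0,0],
    [0,0,0],
    [0,0,0],
    [0,0,0],
    [0,0,0],
    [0,0,0],
  ],
  dp=[
    [0,-0.01,0.06],
    [0,-0.02,0.15],
    [0,-0.03,0.25],
    [0,-0.04,0.35],
    [0,-0.05,0.45],
    [0,-0.061,0.53],
    [0,-0.061,0.57],
    [0,-0.061,0.576],
  ],
  jaw=[-1,-1,-1,-1,-1,-1,-1,-1],
)

```text
time_s: 22.05
eef_pos: [0.5212, 0.0265, 0.1996]
tcp_rot: [1.496, 1.57, 3.068]
ft_force: [0.6, 0.7, -4.1]
width: 0.209
```

Emit:
drive_tool(
  angular=[
    [0,0,0],
    [0,0,0],
    [0,0,0],
    [0,0,0],
    [0,0,0],
    [0,0,0],
    [0,0,0],
    [0,0,0],
  ],
  dp=[
    [0.02,0,0],
    [0.05,0,0],
    [0.09,0,0],
    [0.13,0,0],
    [0.16,0,0],
    [0.18,0,0],
    [0.18,0,0],
    [0.18,0,0],
  ],
  jaw=[-1,-1,-1,-1,-1,-1,-1,-1],
)

```text
time_s: 22.85
eef_pos: [0.5218, 0.0258, 0.155]
tcp_rot: [-1.957, 1.571, -0.387]
ft_force: [0.3, -0.4, -5.2]
width: 0.211
```

```bash
python3 - <<'E'
from h import *
s,T=tool();print(T.round(4),s['ft_force'])
im=cv2.cvtColor(viewer.read_camera('scene'),cv2.COLOR_RGB2BGR);t=cv2.cvtColor(viewer.read_camera('top'),cv2.COLOR_RGB2BGR)
cv2.imwrite('pics/s7.png',np.hstack([cv2.resize(im[140:260,280:410],None,fx=3,fy=3,interpolation=2),cv2.resize(t[130:250,250:380],None,fx=3,fy=3,interpolation=2)]))
E
```

```text
[[ 1.000e-04 -1.000e+00  3.000e-04  5.218e-01]
 [-0.000e+00  3.000e-04  1.000e+00  2.580e-02]
 [-1.000e+00 -1.000e-04 -0.000e+00  1.550e-01]
 [ 0.000e+00  0.000e+00  0.000e+00  1.000e+00]] [ 0.33254456 -0.36054209 -5.17010809]
```

View pics/s7.png

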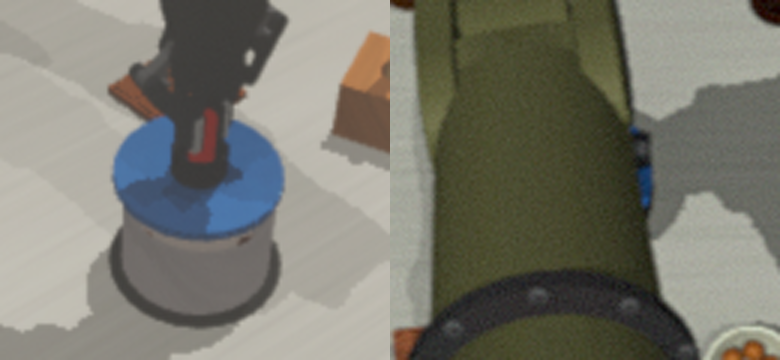

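The scene crop shows the lids hovering centred over the tin (lid 113–285, walls about 122–275). I'll lower gently.

Emit:
drive_tool(
  angular=[
    [0,0,0],
    [0,0,0],
    [0,0,0],
    [0,0,0],
    [0,0,0],
    [0,0,0],
    [0,0,0],
    [0,0,0],
  ],
  dp=[
    [0,0,0.006],
    [0.01,0,0.006],
    [0.02,0,0.006],
    [0.03,0,0.006],
    [0.04,0,0.006],
    [0.05,0,0.006],
    [0.06,0,0.006],
    [0.068,0,0.006],
  ],
  jaw=[-1,-1,-1,-1,-1,-1,-1,-1],
)

```text
time_s: 23.75
eef_pos: [0.5216, 0.0273, 0.1377]
tcp_rot: [1.687, 1.571, -3.026]
ft_force: [0.1, 0.9, -3.9]
width: 0.206
```

Emit:
drive_tool(
  angular=[
    [0,0,0],
    [0,0,0],
    [0,0,0],
    [0,0,0],
    [0,0,0],
    [0,0,0],
    [0,0,0],
    [0,0,0],
  ],
  dp=[
    [0.004,0,0],
    [0.008,0,0],
    [0.012,0,0],
    [0.016,0,0],
    [0.02,0,0],
    [0.022,0,0],
    [0.022,0,0],
    [0.022,0,0],
  ],
  jaw=[-1,-1,-1,-1,-1,-1,-1,-1],
)

```text
time_s: 24.55
eef_pos: [0.5217, 0.0273, 0.1334]
tcp_rot: [-1.567, 1.57, 0.003]
ft_force: [-2.7, 0.5, 4.4]
width: 0.206
```

Emit:
drive_tool(
  angular=[
    [0,0,0],
    [0,0,0],
    [0,0,0],
    [0,0,0],
    [0,0,0],
    [0,0,0],
    [0,0,0],
    [0,0,0],
  ],
  dp=[
    [0.002,0,0],
    [0.004,0,0],
    [0.005,0,0],
    [0.005,0,0],
    [0.005,0,0],
    [0.005,0,0],
    [0.005,0,0],
    [0.005,0,0],
  ],
  jaw=[-1,-1,-1,-1,-1,-1,-1,-1],
)

```text
time_s: 25.35
eef_pos: [0.5217, 0.0273, 0.1333]
tcp_rot: [-1.588, 1.569, -0.018]
ft_force: [-7.6, 0.3, 17.3]
width: 0.207
```

```bash
python3 - <<'E'
from h import *
s,T=tool();print(T.round(4),s['ft_force'],s['torque'])
im=cv2.cvtColor(viewer.read_camera('scene'),cv2.COLOR_RGB2BGR)
cv2.imwrite('pics/s8.png',cv2.resize(im[140:260,280:410],None,fx=4,fy=4,interpolation=2))
E
```

```text
[[ 1.600e-03 -1.000e+00  5.000e-04  5.217e-01]
 [-0.000e+00  5.000e-04  1.000e+00  2.730e-02]
 [-1.000e+00 -1.600e-03 -0.000e+00  1.333e-01]
 [ 0.000e+00  0.000e+00  0.000e+00  1.000e+00]] [-7.59555779  0.28871219 17.337737  ] [-0.08044976  1.4931131  -0.02360043]
```

View pics/s8.png

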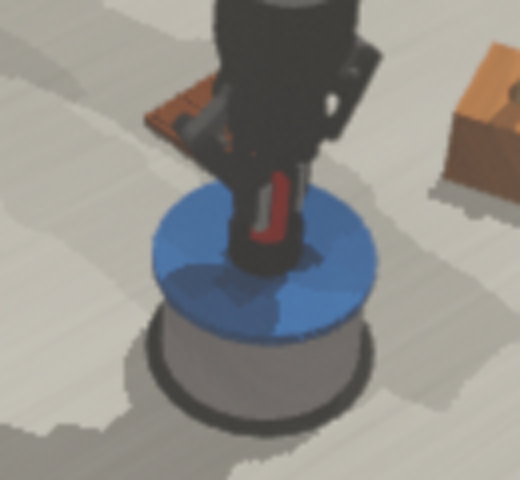

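Force rises at precisely 45 mm above the grip height on the stand, so the lids are seated; the scene crop shows them level on the tin. I'll ease off the push, then let go.

Emit:
drive_tool(
  angular=[
    [0,0,0],
    [0,0,0],
    [0,0,0],
    [0,0,0],
    [0,0,0],
    [0,0,0],
    [0,0,0],
    [0,0,0],
  ],
  dp=[
    [-0.003,0.002,0],
    [-0.005,0.004,0],
    [-0.005,0.004,0],
    [-0.005,0.004,0],
    [-0.005,0.004,0],
    [-0.005,0.004,0],
    [-0.005,0.004,0],
    [-0.005,0.004,0],
  ],
  jaw=[-1,-1,-1,-1,-1,-1,-1,-1],
)

```text
time_s: 26.2
eef_pos: [0.5216, 0.0273, 0.1334]
tcp_rot: [-1.511, 1.568, 0.059]
ft_force: [-0.8, -0.8, 8.9]
width: 0.211
```

Lateral force is gone and a small downward push remains. Releasing.

Emit:
drive_tool(
  angular=[
    [0,0,0],
    [0,0,0],
    [0,0,0],
    [0,0,0],
    [0,0,0],
    [0,0,0],
    [0,0,0],
    [0,0,0],
  ],
  dp=[
    [0,0,0],
    [0,0,0],
    [0,0,0],
    [0,0,0],
    [0,0,0],
    [0,0,0],
    [0,0,0],
    [0,0,0],
  ],
  jaw=[-0.6,-0.4,-0.2,0.2,0.6,1,1,1],
)

```text
time_s: 27.0
eef_pos: [0.5206, 0.0273, 0.1324]
tcp_rot: [2.003, 1.571, -2.709]
ft_force: [0.5, 0.1, 0.3]
width: 0.998
```

```bash
python3 - <<'E'
from h import *
s,T=tool();print(T.round(4),s['ft_force'],s['width'])
im=cv2.cvtColor(viewer.read_camera('wrist'),cv2.COLOR_RGB2BGR)
print('knob pred',w2pix('wrist',(.5215,.0273,.14),T),'collar',w2pix('wrist',(.5215,.0273,.108),T))
for p in((.522,.0273,.108),):
  for a in np.arange(0,360,30):
    q=w2pix('wrist',np.array(p)+[.022*np.cos(np.radians(a)),.022*np.sin(np.radians(a)),0],T);cv2.circle(im,tuple(int(round(v)) for v in q),1,(0,255,0),-1)
cv2.imwrite('pics/w9.png',im)
E
```

```text
[[-1.000e-04 -1.000e+00  4.000e-04  5.206e-01]
 [-0.000e+00  4.000e-04  1.000e+00  2.730e-02]
 [-1.000e+00  1.000e-04 -0.000e+00  1.324e-01]
 [ 0.000e+00  0.000e+00  0.000e+00  1.000e+00]] [0.45541774 0.11629538 0.31317877] 0.9981489346659737
knob pred [312.23347487 290.70550432] collar [312.31912255 256.12278043]
```

View pics/w9.png

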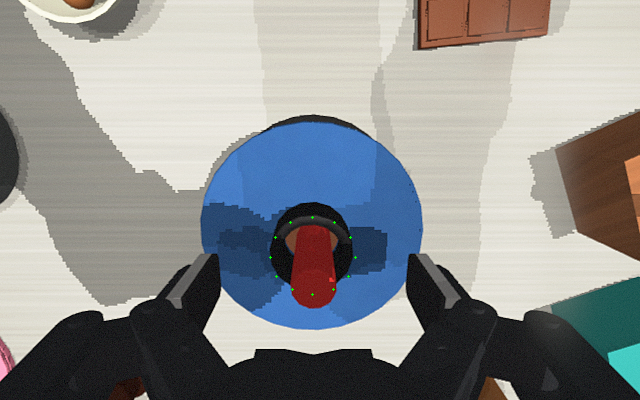

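The wrist view shows the lids seated, with the collar centred at about (312,256) between the fingers. I'll lower to the collar and grip it.

Emit:
drive_tool(
  angular=[
    [0,0,0],
    [0,0,0],
    [0,0,0],
    [0,0,0],
    [0,0,0],
    [0,0,0],
    [0,0,0],
    [0,0,0],
  ],
  dp=[
    [0.02,-0.004,0],
    [0.04,-0.004,0],
    [0.06,-0.004,0],
    [0.08,-0.004,0],
    [0.1,-0.004,0],
    [0.104,-0.004,0],
    [0.104,-0.004,0],
    [0.104,-0.004,0],
  ],
  jaw=[1,1,1,1,1,1,0.9,0.8],
)

```text
time_s: 27.85
eef_pos: [0.5217, 0.0273, 0.1066]
tcp_rot: [-1.588, 1.571, -0.017]
ft_force: [-0.0, -0.3, -0.4]
width: 0.897
```

Emit:
drive_tool(
  angular=[
    [0,0,0],
    [0,0,0],
    [0,0,0],
    [0,0,0],
    [0,0,0],
    [0,0,0],
    [0,0,0],
    [0,0,0],
  ],
  dp=[
    [0,0,0],
    [0,0,0],
    [0,0,0],
    [0,0,0],
    [0,0,0],
    [0,0,0],
    [0,0,0],
    [0,0,0],
  ],
  jaw=[0.6,0.4,0.3,0.2,0.1,0,-0.2,-0.5],
  squeeze=50,
)

```text
time_s: 28.65
eef_pos: [0.5217, 0.0269, 0.107]
tcp_rot: [-2.279, 1.57, -0.709]
ft_force: [-1.4, -0.8, 6.5]
width: 0.507
```

Emit:
drive_tool(
  angular=[
    [0,0,0],
    [0,0,0],
    [0,0,0],
    [0,0,0],
    [0,0,0],
    [0,0,0],
    [0,0,0],
    [0,0,0],
  ],
  dp=[
    [0,0,0],
    [0,0,0],
    [0,0,0],
    [0,0,0],
    [0,0,0],
    [0,0,0],
    [0,0,0],
    [0,0,0],
  ],
  jaw=[-0.6,-0.6,-0.6,-0.6,-0.6,-0.6,-0.6,-0.6],
)

```text
time_s: 29.45
eef_pos: [0.5217, 0.0269, 0.107]
tcp_rot: [-2.333, 1.57, -0.763]
ft_force: [-1.1, -1.1, 5.3]
width: 0.507
```

Emit:
drive_tool(
  angular=[
    [0,0,0],
    [0,0,0],
    [0,0,0],
    [0,0,0],
    [0,0,0],
    [0,0,0],
    [0,0,0],
    [0,0,0],
  ],
  dp=[
    [-0.008,0,0],
    [-0.02,0,0],
    [-0.04,0,0],
    [-0.06,0,0],
    [-0.09,0,0],
    [-0.12,0,0],
    [-0.15,0,0],
    [-0.18,0,0],
  ],
  jaw=[-0.6,-0.6,-0.6,-0.6,-0.6,-0.6,-0.6,-0.6],
)

```text
time_s: 30.25
eef_pos: [0.5217, 0.0272, 0.1523]
tcp_rot: [-1.586, 1.57, -0.015]
ft_force: [0.0, 0.2, -2.5]
width: 0.507
```

Emit:
drive_tool(
  angular=[
    [0,0,0],
    [0,0,0],
    [0,0,0],
    [0,0,0],
    [0,0,0],
    [0,0,0],
    [0,0,0],
    [0,0,0],
  ],
  dp=[
    [-0.03,0,0],
    [-0.08,0,0],
    [-0.14,0,0],
    [-0.2,0,0],
    [-0.26,0,0],
    [-0.32,0,0],
    [-0.36,0,0],
    [-0.38,0,0],
  ],
  jaw=[-0.6,-0.6,-0.6,-0.6,-0.6,-0.6,-0.6,-0.6],
)

```text
time_s: 31.05
eef_pos: [0.5219, 0.0273, 0.2476]
tcp_rot: [-1.507, 1.57, 0.063]
ft_force: [-0.1, 0.1, -1.7]
width: 0.5
```

Emit:
drive_tool(
  angular=[
    [0,0,0],
    [0,0,0],
    [0,0,0],
    [0,0,0],
    [0,0,0],
    [0,0,0],
    [0,0,0],
    [0,0,0],
  ],
  dp=[
    [0,0,0],
    [0,0,0],
    [0,0,0],
    [0,0,0],
    [0,0,0],
    [0,0,0],
    [0,0,0],
    [0,0,0],
  ],
  jaw=[-0.6,-0.6,-0.6,-0.6,-0.6,-0.6,-0.6,-0.6],
)

```text
time_s: 31.85
eef_pos: [0.5217, 0.0272, 0.2465]
tcp_rot: [-1.539, 1.571, 0.032]
ft_force: [0.1, 0.2, -0.8]
width: 0.506
```

```bash
python3 - <<'E'
from h import *
s,T=tool();print(T.round(4),s['ft_force'],s['width'])
im=cv2.cvtColor(viewer.read_camera('scene'),cv2.COLOR_RGB2BGR)
cv2.imwrite('pics/s10.png',cv2.resize(im[50:350,180:510],None,fx=2,fy=2,interpolation=2)[:600])
E
```

```text
[[ 0.000e+00 -1.000e+00  4.000e-04  5.217e-01]
 [ 0.000e+00  4.000e-04  1.000e+00  2.720e-02]
 [-1.000e+00 -0.000e+00  0.000e+00  2.465e-01]
 [ 0.000e+00  0.000e+00  0.000e+00  1.000e+00]] [ 0.10220265  0.23931557 -0.84856633] 0.5058978386880701
```

I've reached the picture limit, so I'll check by colours at the projected places.

```bash
python3 - <<'E'
from h import *
im=cv2.imread('pics/s10.png')
full=lambda p:tuple(int(round(v)) for v in (w2pix('scene',p)-[180,50])*2)
def col(p):
    x,y=full(p);return im[y-1:y+2,x-1:x+2].reshape(-1,3).mean(0).round()[::-1] if 0<=y<600 and 0<=x<660 else None
c=np.array([.5217,.0275,0])
for nm,r,z in(('outer',.058,.2235),('inner disc',.054,.08),('inner edge out',.066,.08),('on stand',.05,.03)):
    print(nm,[str(col((c if nm!='on stand' else np.array([.4765,-.268,0]))+[r*np.cos(a),r*np.sin(a),z])) for a in np.radians([0,45,90,180,270,315])])
hsv=cv2.cvtColor(im,cv2.COLOR_BGR2HSV)
b=cv2.inRange(hsv,(100,110,60),(125,255,255));n,l,st,ce=cv2.connectedComponentsWithStats(b)
print([(s.tolist(),c_.round()) for s,c_ in zip(st[1:],ce[1:]) if s[4]>400])
pr=np.array([full(c+[.066*np.cos(a),.066*np.sin(a),.2205]) for a in np.radians(np.arange(0,360,5))]);print('outer pred box',cv2.boundingRect(pr.astype(np.int32)))
i=np.array([full(c+[.06*np.cos(a),.06*np.sin(a),.08]) for a in np.radians(np.arange(0,360,5))]);print('inner pred box',cv2.boundingRect(i.astype(np.int32)))
k=cv2.inRange(hsv,(4,70,70),(16,220,255));x,y,w,h=cv2.boundingRect(i.astype(np.int32));k2=np.zeros_like(k);k2[y-15:y+h+15,x-15:x+w+15]=k[y-15:y+h+15,x-15:x+w+15]
n,l,st,ce=cv2.connectedComponentsWithStats(k2);print('copper',[s.tolist() for s in st[1:] if s[4]>150])
# bystanders: diff of the first and present scene pictures
a=cv2.imread('pics/scene0.png').astype(int);f=cv2.cvtColor(viewer.read_camera('scene'),cv2.COLOR_RGB2BGR)
for nm,(u,v) in dict(tablet=(339,170),bowl=(255,208),jar=(453,236),figure=(331,310),spat=(405,297),stick=(418,128),holder=(412,175),pink=(257,362),big=(166,212)).items():
    print(nm,np.abs(a-f)[v-14:v+14,u-14:u+14].mean().round(1),end=' ')
E
```

```text
outer ['[ 76. 118. 167.]', '[ 74. 108. 152.]', '[ 74. 102. 141.]', '[66. 65. 62.]', '[ 68.  84. 111.]', '[ 67.  88. 121.]']
inner disc ['[114.  81.  64.]', '[176. 115.  80.]', '[176. 116.  82.]', '[188. 148. 124.]', '[135.  93.  69.]', '[130.  89.  68.]']
inner edge out ['[141. 123. 114.]', '[167. 164. 155.]', '[166. 163. 154.]', '[189. 185. 175.]', '[114. 106. 102.]', '[130. 107.  96.]']
on stand ['[116. 116. 110.]', '[89. 89. 84.]', '[78. 77. 73.]', '[78. 78. 74.]', '[118. 119. 115.]', '[120. 121. 116.]']
[([312, 185, 88, 72, 2577], array([368., 229.])), ([280, 188, 33, 39, 837], array([295., 207.])), ([0, 279, 41, 88, 2493], array([ 16., 321.]))]
outer pred box (277, 174, 125, 82)
inner pred box (280, 270, 104, 74)
copper [[282, 255, 102, 94, 5771]]
tablet 37.5 bowl 6.6 jar 7.6 figure 2.8 spat 9.4 stick 10.4 holder 5.4 pink 8.1 big 7.1
```

```bash
python3 -c "
from plant import arm
print(arm.finish_job())"
```

```text
the job is handed in; nothing more can be done
None
```

I finished the sequence in about 32 s and handed it in; no verdict was reported.

**What I did:**
- **Stir:** I took the stick from its holder and stirred one full anticlockwise turn, plus a few degrees, starting and ending on the far side. I then stood the stick back in its hole.
- **Lids on:** I carried both lids by the red knob and lowered them until they seated. Contact came 45 mm above the height at which I gripped the knob on the stand, as expected. I eased off a brief 17 N push and a 7.6 N sideways force, then let go.
- **Outer lid off:** I lifted the blue lid by its collar and am holding it level, about 14 cm above the inner lid.

**Last checks:**
- **Lids:** Colours and outlines at the predicted places show the copper lid on the tin and the blue lid above it.
- **Stick:** The close-up after release showed it upright in its hole, and that spot has changed little since the start.
- **Bystanders:** Most spots I compared also look much as they did at the start. The tablet's spot differs, probably because the arm or its shadow covers it. The last wrist picture that showed the tablet was taken before the final lift, and nothing looked amiss.
- **Not seen directly:**
  - I had used all 12 views, so I checked the final state by pixel values only.
  - I saw five of the six nuts after stirring, all inside the tin; the sixth was hidden by the wall.

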